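Hold the jar clamp open at its index

TASK

Open the spring-closed jar clamp on the worktop so that a jar could be put into it: first take away the salt shaker that stands on the clamp in the way of its sliding jaw and stand it upright on the bare worktop, touching no part of the clamp, without knocking it over or pushing it with the jaw. Then pull the sliding jaw open (it has an upright grip plate for this) until its pointer lines up with the pointed index block on the scale bar, and keep it there: finish while still holding the jaw against its spring. Leave the tin, the glass jar and the garlic where they are.

Things in the scene. Friction and masses are not known exactly. Their poses are not given: they have to be found in the camera images.
- clamp: Jar clamp, fixed to the worktop. Origin on the worktop; +x points away from the robot (within 0.3 rad), z up. Wooden deck x -140 to 130, y -55 to 55 mm, top at z 20 mm; fixed aluminium jaw at its far end (x 95 to 125, 55 mm high); aluminium scale bar along its left edge (y 55 to 75, x -135 to 65, top at z 30 mm).
- jaw (a joint): Sliding jaw: 0 = shut, grows (m) as it slides along the clamp's -x, towards the robot; stop at 0.10. A spring shuts it: 4 N when shut, 9 N at 0.07, slight friction and damping; let go, it slides shut. Carriage 50 (x) x 70 (y) mm, top 50 mm above the worktop. Shut, it reaches from clamp x 15 to 69 mm, leaving 23 mm to the fixed jaw.
- jaw_grip (a point): Grip point in the sliding jaw's black upright grip plate, 78 mm above the worktop. The plate is 12 mm thick along the clamp's x, 44 mm wide along y, and rises from 50 to 92 mm above the worktop. Axes as the clamp's; jaw shut: clamp x 40, y 0 mm. It can be pinched from above, one finger before and one behind it.
- jaw_pointer (a point): Tip of the dark pointer that sticks out to the left of the sliding jaw, over the scale bar, and moves with the jaw. 36 mm above the worktop, clamp y 61 mm, same clamp x as jaw_grip. Axes as the clamp's.
- index_tip (a point): The mark: tip of a dark steel block (14 x 14 x 16 mm, with a round thumbscrew 8 mm high on top) locked on the scale bar, its point turned right towards the jaw's pointer. Cannot move; set elsewhere each time. 36 mm above the worktop, clamp y 62.5 mm, axes as the clamp's. Lined up, both tips have the same clamp x; this takes a jaw value of 0.045 to 0.075.
- shaker: Salt shaker, clear glass with a grey metal cap, 44 mm across, 90 mm high (body up to 70 mm, cap 34 mm across above), about 0.1 kg. Origin at the centre of its underside, z up along it. Starts upright on the clamp's deck, 17 to 35 mm of free gap before the sliding jaw.
- tin: Bystander: food tin 75 mm across, 58 mm high, on the worktop right of the clamp, towards the back. Origin at the centre of its underside.
- jar: Bystander: closed glass jar with a grey lid, 66 x 72 mm, 102 mm high, on the worktop beyond the clamp, to the left. Origin at the centre of its underside.
- garlic: Bystander: garlic bulb 55 mm across and high, on the worktop right of the clamp. Origin at the centre of its underside.
Mind the look-alikes: they are no part of the job. What is meant by the shaker is not black, and is the smaller of those in its own colour.

How it is judged:
By the outcome, as a careful person would: the job done as asked, in the order asked, and still so for the second after the job is handed in, while the arm keeps its last pose, push and grip.
It also fails if it takes over 54 s, if anything falls off the work surface, if the arm or the gripper's body presses on something with over 40 N, if the wrist force passes 120 N, or if a joint passes its speed limit or range.

ROBOT

A 7-joint arm with a two-finger parallel gripper is mounted at the origin on a cart in front of the work surface, level with it; the furniture and walls round the work are solid. World frame = base frame: x ahead of the robot, y to its left, z up, the work surface at z = 0. Lengths are in mm, angles in rad, forces in N, time in s.
With the tool pointing down it reaches from about 425 to 800 mm from the base axis. Payload 8.3 kg.
Tool frame: the origin (TCP) lies between the finger pads; the fingertips stand 17 mm ahead of it and the grasp point (between the pads) lies 2 mm behind it; z points along the fingers, y is the line along which they close (so a half turn about z gives the same grasp; the last joint's range is limited). The gripper opens to 85 mm and grips with 20 to 120 N. Pads are 22 mm wide; open, the fingers measure 114 mm over their backs; the gripper's body (76 mm by 85 mm) begins 54 mm behind the grasp point. The pads swing forward as they close: fully open they stand 13 mm farther back than shut.
Start: joints at [-1.252, 0.383, 0.016, 1.37, -0.006, 1.388, -0.046], TCP at [232.819, 580, 248.279] pointing down, gripper open.
Joint ranges: [-2.95, 2.95], [-0.25, 2.06], [-1.52, 1.56], [0.18, 2.33], [-1.44, 4.58], [0.02, 2.06], [-3.01, 3.01]. Speed limits (rad/s): [2.39, 2.39, 3.01, 3.01, 3.14, 3.14, 3.14].

INTERFACE

Orientations are given as [roll, pitch, yaw] about the fixed x, y, z axes, in that order (R = Rz(yaw) Ry(pitch) Rx(roll)).
In Python, from bench import move_to, move_straight, set_joints, move_gripper, hold, inverse_kinematics, capture, MotionError, hand_in, search_frame, trace, current_clock, current_joint_positions, current_joint_vel, current_joint_torque, current_ee_pos, current_orientation, current_contact_force, current_ft_torque, current_grip_width, current_grip_force gives the robot as it stands. Calls block until the motion is done:
- move_to(position, orientation): joint-space move of the TCP to a pose.
- move_straight(position, frame=None, v=150, max_force=None): straight line of the TCP; frame=None keeps the orientation; v is the mean speed in mm/s. With max_force (N) it stops when the force on the tool has changed by that much, and returns True; else False.
- set_joints(angles): joint-space move.
- move_gripper(opening, grip_force=None): opening from 0.0 (shut) to 1.0 (fully open); grip_force is the grip in N (None keeps the last); returns when the fingers have stopped.
- hold(seconds).
- inverse_kinematics(position, orientation): joint angles nearest the present ones, or None.
- capture(name): name is "scene" or "top" or "wrist"; returns a dict with "color" (480x640x3 uint8, red, green, blue), "fov_y" (degrees; the focal length in pixels is half the picture's height over the tangent of half this angle, whatever the lens; pixels are square), "cx", "cy" (the principal point, pixels), "position" and "attitude" of the camera in the world. Camera axes: x right, y up, looking along -z (the intrinsics and any distortion apply to the point x, -y, -z); pixel columns grow to the right and rows downward; lengths in mm; the calibration is good to about 2 mm. A picture is of the moment at which its call begins. There is no depth.
A pose or a line that the arm cannot do raises MotionError and nothing moves.
- hand_in(): hands the job in; it is judged then, once.
Trained networks look in the newest picture that a camera, given by its name, has taken for a name from the list of things; names that differ only in an ending like _2 or _b are one class to them, and where a whole thing is asked for, a point or a joint stands for the part that bears it (a point fixed in the world has none). Each returns a list of dicts, best first, with "p" (0 to 1); they miss things now and then, are a little off and sometimes report something else, mostly with a low value. They report only what shows in the picture. A call takes as long as a camera call. They do not tell look-alikes from the thing itself.
- search_frame(camera, target): "location" ([x, y, z] in mm, in the coordinates of the camera as it stood for that picture, good to about 4 mm: the middle of the surface that is visible of it).
- trace(camera, target): "mask" (480x640 bool, what is visible of it).
Readings, each from a call of its own:
- current_clock(): time.
- current_joint_positions(): joint angles.
- current_joint_vel(): joint speeds.
- current_joint_torque(): joint torques, N m.
- current_ee_pos(): TCP position.
- current_orientation(): TCP orientation.
- current_contact_force(): force on the tool from outside, world axes, zero at the start.
- current_ft_torque(): the same for the moment, N m.
- current_grip_width(): opening from 0.0 (shut) to 1.0 (fully open).
- current_grip_force(): force on a finger pad.
Only numpy, scipy, OpenCV 4.12 (cv2) and the standard library are available. Lean on these libraries where they do the work, as an engineer would, in place of code of your own. Each camera call takes 0.05 s, during which the arm holds its last target. There are 200 camera calls.

## Working session

There is one attempt and no reset: what is moved stays moved. The work goes in short steps, each a Python script; the robot and the scene stay as the last script left them, time stands still between calls to the robot, and variables do not carry over. Pictures are saved under pics/ and viewed, at most 10 in all, crops included, and the job is handed in when it is done.

```bash
mkdir -p pics
cat > h.py <<'E'
from bench import *
import numpy as np, cv2
from scipy.spatial.transform import Rotation as R
def cam(c):
    a=np.array(c["attitude"],float)
    Rm=a if a.shape==(3,3) else (R.from_euler('xyz',a).as_matrix() if a.size==3 else R.from_quat(a).as_matrix())
    return Rm,np.array(c["position"],float),240/np.tan(np.radians(c["fov_y"])/2)
def w(c,loc):
    Rm,p,f=cam(c); return Rm@np.array(loc)+p
def ray(c,u,v,z):
    Rm,p,f=cam(c); d=Rm@np.array([(u-c["cx"])/f,-(v-c["cy"])/f,-1]); return p+d*(z-p[2])/d[2]
def px(c,P):
    Rm,p,f=cam(c); q=Rm.T@(np.array(P,float)-p); return np.array([c["cx"]-f*q[0]/q[2],c["cy"]+f*q[1]/q[2]])
def save(c,n): cv2.imwrite("pics/"+n+".png",c["color"][:,:,::-1])
E
python3 - <<'E'
from h import *
for n in("scene","top"):
    c=capture(n); save(c,n+"0")
    print(n,{k:v for k,v in c.items() if k!="color"})
    for t in("clamp","jaw","jaw_grip","jaw_pointer","index_tip","shaker","tin","jar","garlic"):
        print(t,[(round(d["p"],2),w(c,d["location"]).round(0).tolist(),px(c,w(c,d["location"])).round().tolist()) for d in search_frame(n,t)][:4])
print(current_clock(),current_orientation())
E
```

```text
scene {'fov_y': 49.286684275445275, 'cx': 325.329244999498, 'cy': 233.4730781760364, 'position': array([-41.64252979, 370.27352403, 470.68157036]), 'attitude': array([ 1.13248423, -0.00665752, -2.17643067])}
clamp [(0.71, [504.0, -69.0, 18.0], [355.0, 305.0])]
jaw [(0.6, [592.0, -91.0, 42.0], [334.0, 266.0])]
jaw_grip [(0.7, [588.0, -83.0, 47.0], [332.0, 266.0])]
jaw_pointer [(0.65, [593.0, -87.0, 47.0], [333.0, 264.0])]
index_tip [(0.65, [550.0, -15.0, 41.0], [311.0, 290.0])]
shaker [(0.83, [514.0, -76.0, 64.0], [356.0, 276.0]), (0.76, [589.0, 118.0, 70.0], [220.0, 289.0]), (0.58, [530.0, -228.0, 58.0], [419.0, 251.0])]
tin [(0.66, [695.0, -317.0, 43.0], [394.0, 217.0])]
jar [(0.7, [733.0, 168.0, 63.0], [155.0, 263.0]), (0.22, [589.0, -85.0, 47.0], [333.0, 265.0])]
garlic [(0.57, [523.0, -345.0, 28.0], [466.0, 251.0])]
top {'fov_y': 54.70123095801492, 'cx': 324.6807111141396, 'cy': 244.50879244139898, 'position': array([ 457.70278043,  -85.04200251, 1076.1993104 ]), 'attitude': array([ 0.18823401, -0.00199794, -1.54698272])}
clamp [(0.63, [551.0, -90.0, 22.0], [327.0, 291.0])]
jaw [(0.88, [596.0, -102.0, 51.0], [333.0, 270.0])]
jaw_grip [(0.96, [595.0, -103.0, 51.0], [333.0, 270.0])]
jaw_pointer [(0.87, [593.0, -104.0, 57.0], [334.0, 271.0])]
index_tip []
shaker [(0.85, [541.0, -232.0, 108.0], [395.0, 294.0]), (0.66, [603.0, 97.0, 113.0], [239.0, 261.0]), (0.55, [521.0, -88.0, 104.0], [326.0, 302.0])]
tin [(0.93, [702.0, -331.0, 52.0], [435.0, 226.0])]
jar [(0.7, [749.0, 155.0, 98.0], [218.0, 195.0])]
garlic [(0.64, [700.0, -329.0, 54.0], [434.0, 226.0])]
1.0 [ 3.14156859e+00 -3.57975831e-05  2.75980948e+00]
```

View pics/scene0.png

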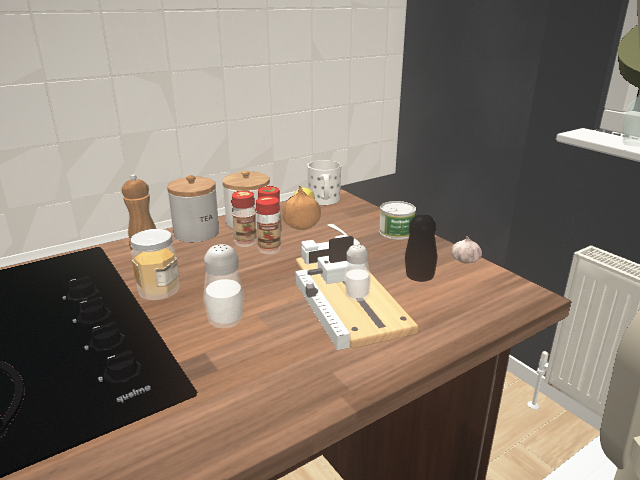

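View pics/top0.png

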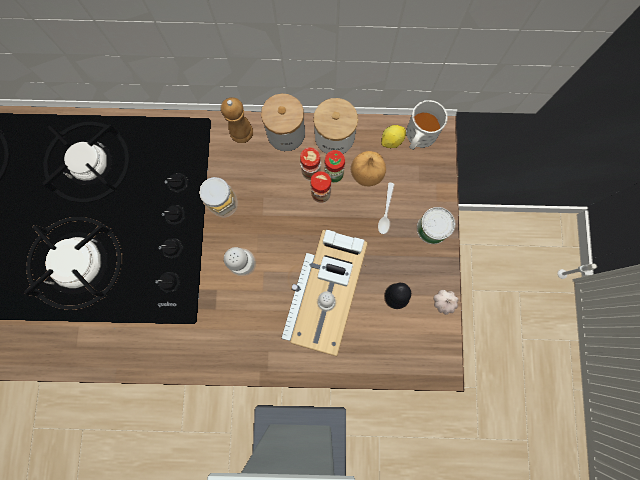

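The scene shows the small white/clear shaker on the clamp at (357,272). The larger white one at (223,285) and the black one at (421,248) are look-alikes. In the top picture the clamp runs from (344,240) to (315,350), with the index block near (295,287). Next I'll zoom in for the clamp pose.

Run:
```python
import cv2,numpy as np
a=cv2.imread("pics/top0.png")[225:365,270:380]; a=cv2.resize(a,None,fx=4,fy=4,interpolation=cv2.INTER_CUBIC)
b=cv2.imread("pics/scene0.png")[225:355,290:420]; b=cv2.resize(b,(360,360),interpolation=cv2.INTER_CUBIC)
o=np.zeros((560,800,3),np.uint8); o[:,:440]=a; o[:360,440:]=b
cv2.imwrite("pics/crop1.png",o)
```

```text
(no output)
```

View pics/crop1.png

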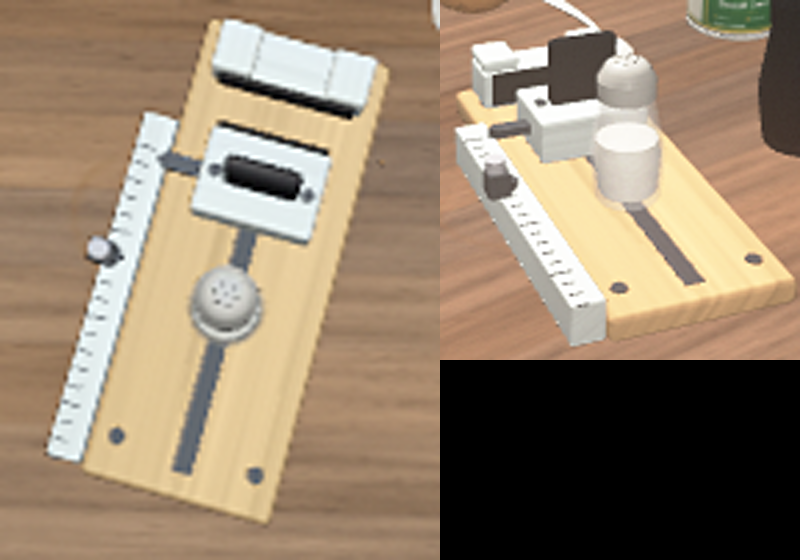

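The crop shows the clamp corners clearly, with the index tip at about (122,255), the pointer tip at (158,158) and the shaker cap at (226,292). I'll fit the clamp pose to these.

```bash
cat >> h.py <<'E'
def toW(q,P):
    c,s=np.cos(q[2]),np.sin(q[2]); return np.array([q[0]+c*P[0]-s*P[1],q[1]+s*P[0]+c*P[1],P[2]])
def toC(q,P):
    c,s=np.cos(q[2]),np.sin(q[2]); d=np.array(P[:2])-q[:2]; return np.array([c*d[0]+s*d[1],-s*d[0]+c*d[1],P[2]])
E
python3 - <<'E'
from h import *
from scipy.optimize import least_squares
c=capture("top"); s=capture("scene")
T={(270,522):(-140,-55,20),(84,468):(-140,55,20),(388,68):(130,-55,20),(212,20):(130,55,20),(47,453):(-135,75,30),(80,460):(-135,55,30),(146,113):(65,75,30),(180,120):(65,55,30)}
S={(570,342):(-135,75,0),(571,310):(-135,75,30),(607,303):(-135,55,30),(457,134):(65,75,30),(485,124):(65,55,30),(794,282):(-140,-55,20)}
tc=lambda k:(k[0]/4+270-.4,k[1]/4+225-.4); k=130/360
sc=lambda p:((p[0]-440)*k+290-.3,p[1]*k+225-.3)
def res(q,a=1,b=1):
    r=[]
    if a:r+=[px(c,toW(q,P))-tc(u) for u,P in T.items()]
    if b:r+=[px(s,toW(q,P))-sc(u) for u,P in S.items()]
    return np.ravel(r)
for a,b in((1,0),(0,1),(1,1)):
    o=least_squares(res,[560,-80,-.1],args=(a,b),x_scale=[10,10,.05]); print(o.x.round(3),o.fun.round(1).tolist()); q=o.x
for n,u,z in(("index",(122,255),36),("pointer",(158,158),36),("plate",(262,176),92),("cap",(226,290),90),("bodytop",(225,304),70)):
    print(n,toC(q,ray(c,*tc(u),z)).round(1))
print("index scene",toC(q,ray(s,*sc((517,178)),36)).round(1),"ptr",toC(q,ray(s,*sc((490,130)),36)).round(1))
np.save("q.npy",q)
E
```

```text
[ 5.57194e+02 -9.71120e+01 -2.47000e-01] [0.2, 1.0, -1.0, 0.9, 1.2, -0.7, -0.5, -1.1, -0.1, 0.0, 0.3, 0.8, -0.0, -0.9, -0.1, -0.3]
[ 5.5474e+02 -9.5069e+01 -2.5800e-01] [-0.5, 4.9, -0.5, -0.9, -0.3, -1.2, -0.9, -3.0, -0.0, -1.3, 2.2, -0.8]
[ 5.56414e+02 -9.61600e+01 -2.53000e-01] [-0.7, 1.4, -1.7, 1.0, 1.1, -0.1, -0.5, -0.8, -0.8, 0.1, -0.4, 0.9, -0.2, -0.7, -0.3, -0.1, -0.0, 4.1, -0.0, -1.7, 0.1, -2.0, -1.0, -3.5, -0.2, -1.7, 2.2, -1.8]
index [-18.5  63.9  36. ]
pointer [39.7 59.8 36. ]
plate [38.2 -0.4 92. ]
cap [-25.4   1.6  90. ]
bodytop [-31.3   0.4  70. ]
index scene [-18.2  62.7  36. ] ptr [40.5 59.5 36. ]
```

Run:
```python
from h import *
q=np.load("q.npy"); c=capture("top"); tc=lambda k:(k[0]/4+270-.4,k[1]/4+225-.4)
print("cap",toC(q,ray(c,*tc((226,290)),110)).round(1),"body",toC(q,ray(c,*tc((225,304)),90)).round(1),"base/slot",[ (round(d["p"],2),toC(q,w(c,d["location"])).round()) for d in search_frame("top","shaker")])
P=toW(q,(-36,0,190))
for P_,y in((P,q[2]),(P,q[2]+np.pi),(toW(q,(-18,0,79)),q[2]+np.pi/2),(toW(q,(-18,0,79)),q[2]-np.pi/2)):
    j=inverse_kinematics(P_.tolist(),[np.pi,0,y]); print(None if j is None else np.round(j,2))
y=q[2]+np.pi
move_to(P.tolist(),[np.pi,0,y])
print(current_clock(),current_ee_pos(),current_orientation())
c=capture("wrist"); save(c,"w1")
print({k:v for k,v in c.items() if k!="color"})
for t in("shaker","jaw_grip","jaw_pointer","index_tip"):
    print(t,[(round(d["p"],2),toC(q,w(c,d["location"])).round().tolist()) for d in search_frame("wrist",t)][:4])
```

```text
cap [-26.8   1.3 110. ] body [-32.6   0.1  90. ] base/slot [(0.82, array([ -2., 194., 113.])), (0.6, array([  17., -134.,  106.]))]
[-0.66  0.29  0.92  1.75 -0.25  1.22 -1.49]
[-0.58  0.27  0.82  1.75 -0.21  1.21  1.61]
[-0.59  0.5   0.9   1.83 -0.46  1.04  0.24]
[ 1.03  0.77 -1.29  1.76  0.78  1.24  2.42]
3.7833 [521.87787243 -86.11202242 189.95855425] [ 3.14144339e+00 -3.78947343e-05  2.89046784e+00]
{'fov_y': 61.20844086805444, 'cx': 323.1101658683198, 'cy': 241.78496366063925, 'position': array([445.11424195, -67.06601205, 315.45193186]), 'attitude': array([-3.10606049e-01,  6.52791881e-04,  1.31978277e+00])}
shaker [(0.96, [-40.0, 1.0, 103.0]), (0.72, [12.0, -134.0, 88.0]), (0.7, [-5.0, 180.0, 57.0]), (0.34, [31.0, -1.0, 48.0])]
jaw_grip [(0.68, [32.0, 1.0, 49.0])]
jaw_pointer [(0.84, [32.0, 3.0, 48.0])]
index_tip [(0.84, [-26.0, 75.0, 43.0])]
```

View pics/w1.png

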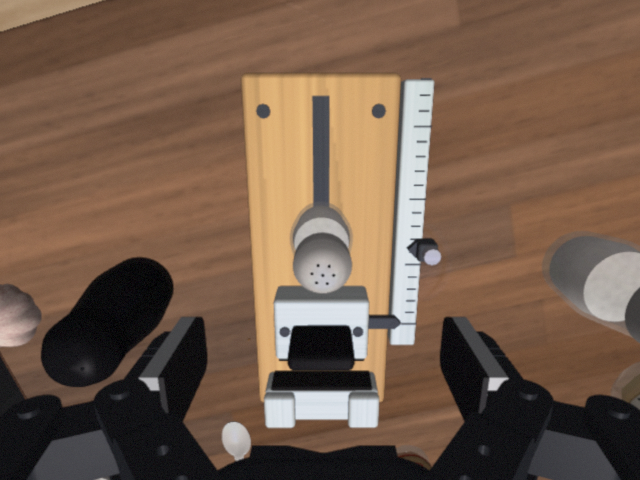

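The wrist picture shows the shaker cap at (322,266), the index tip at (407,247) and the pointer tip at (400,322). The deck and scale corners are clear, so I'll refine with them.

Run:
```python
from h import *
from scipy.optimize import least_squares
q0=np.load("q.npy"); c=capture("wrist")
T={(243,75):(-140,-55,20),(400,75):(-140,55,20),(434,80):(-135,75,30),(405,80):(-135,55,30),(414,346):(65,75,30),(391,346):(65,55,30)}
o=least_squares(lambda q:np.ravel([px(c,toW(q,P))-u for u,P in T.items()]),q0,x_scale=[10,10,.05]); print(o.x.round(3),q0.round(3),o.fun.round(1).tolist())
q=o.x; q[2]=.6*q[2]+.4*q0[2] if abs(q[2]-q0[2])<.03 else q[2]
for n,u,z in(("index",(407,247),36),("pointer",(400,322),36),("cap",(322,266),106),("bodynear",(321,205),90),("basenear",(321,205),20)):
    print(n,toC(o.x,ray(c,*u,z)).round(1),toC(q0,ray(c,*u,z)).round(1))
np.save("qw.npy",o.x)
m=[d for d in trace("wrist","shaker")][0]["mask"]; ys,xs=np.where(m); print(xs.min(),xs.max(),ys.min(),ys.max())
# model extents for shaker at clamp x
for x in(-26,-29,-32,-35,-38):
    pts=[px(c,toW(o.x,(x+r*np.cos(a),r*np.sin(a),z))) for z,r in((20,22),(90,22),(110,14),(105,17)) for a in np.linspace(0,6.28,40)]
    p=np.array(pts); print(x,p.min(0).round(),p.max(0).round())
```

```text
[ 5.56872e+02 -9.77560e+01 -2.48000e-01] [ 5.56414e+02 -9.61600e+01 -2.53000e-01] [-3.7, -0.6, 2.2, -1.3, 1.2, 0.4, -0.4, 0.6, 1.2, 0.9, -0.6, 1.0]
index [-22.1  62.   36. ] [-21.4  60.5  36. ]
pointer [39.  60.3 36. ] [39.6 59.  36. ]
cap [-34.6   0.5 106. ] [-33.8  -1.  106. ]
bodynear [-65.4   0.   90. ] [-64.6  -1.6  90. ]
basenear [-49.8  -0.4  20. ] [-48.9  -2.   20. ]
291 354 201 292
-26 [284. 207.] [358. 307.]
-29 [284. 203.] [358. 302.]
-32 [284. 199.] [358. 297.]
-35 [284. 195.] [358. 293.]
-38 [284. 191.] [359. 288.]
```

Run:
```python
from h import *
q=np.load("qw.npy"); y=q[2]+np.pi; O=[np.pi,0,y]
move_gripper(0.85)
move_to(toW(q,(-31,0,170)).tolist(),O)
print(move_straight(toW(q,(-31,0,70)).tolist(),v=100,max_force=8))
move_gripper(0.0,25)
print("grip",current_grip_width(),current_grip_force(),current_contact_force())
z=current_ee_pos()
move_straight([z[0],z[1],z[2]+110],v=120)
print("lifted",current_grip_width(),current_grip_force(),current_contact_force())
print(inverse_kinematics([500,90,150],O), current_clock())
c=capture("wrist"); save(c,"w2")
```

```text
False
grip 0.4512492521423727 24.985373211675324 [-1.6699541   0.85915423  4.81421517]
lifted 0.4488976681975654 24.88554175142781 [ 0.09588939  0.50373023 -1.6707169 ]
[-0.88814942  0.24913133  0.75279956  1.85071399 -0.18890971  1.11444117
  1.25399621] 7.3083
```

View pics/w2.png

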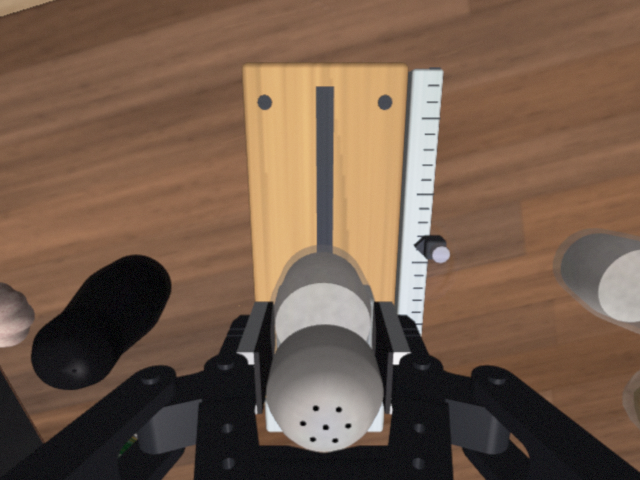

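The picture shows the shaker held upright between the pads at (325,350), clear of the clamp. Next I'll put it down at about (500,90).

Run:
```python
from h import *
q=np.load("qw.npy"); y=q[2]+np.pi; O=[np.pi,0,y]
p=current_ee_pos()
move_straight([500,90,p[2]],v=150)
move_straight([500,90,62],v=150)
print(move_straight([500,90,46],v=25,max_force=3),current_ee_pos(),current_contact_force())
move_gripper(0.8)
hold(.2)
move_straight([500,90,190],v=150)
c=capture("wrist")
print("sh",[(round(d["p"],2),w(c,d["location"]).round().tolist()) for d in search_frame("wrist","shaker")])
J=toW(q,(40,0,150))
move_to(J.tolist(),[np.pi,0,q[2]+np.pi/2])
print(current_clock())
s=capture("scene"); save(s,"s2")
c=capture("wrist"); save(c,"w3")
```

```text
True [500.32507628  90.16105826  50.64631558] [-1.75345067  0.10673528  6.64279773]
sh [(0.96, [487.0, 93.0, 84.0]), (0.94, [590.0, 102.0, 94.0])]
12.85
```

View pics/s2.png

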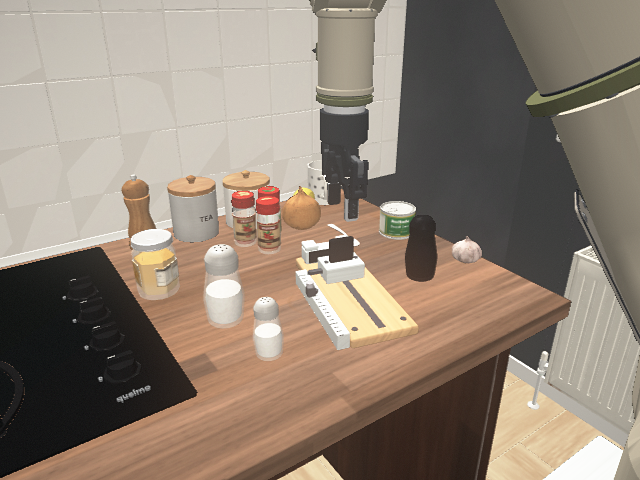

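View pics/w3.png

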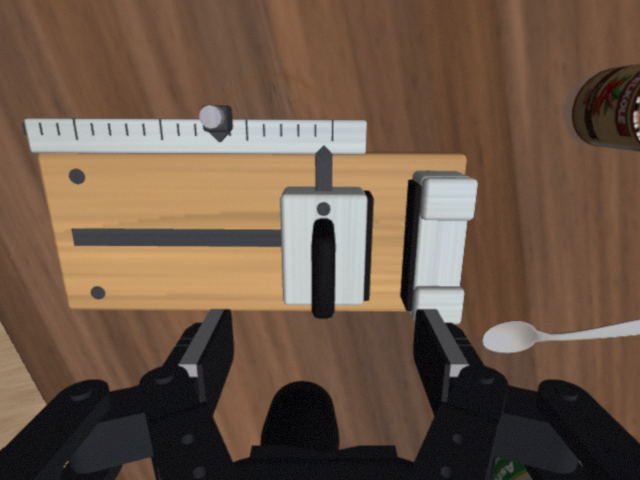

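The shaker stands upright on the bare worktop (267,327 in the scene picture), clear of the clamp. The wrist picture shows the index tip at (220,140), the pointer tip at (323,147) and the plate at (322,268). Now I'll pinch and pull.

Run:
```python
from h import *
q=np.load("qw.npy"); c=capture("wrist")
a=toC(q,ray(c,220,140,36)); b=toC(q,ray(c,323,147,36)); g=toC(q,ray(c,322,225,92))
print(a.round(1),b.round(1),"plate left end",g.round(1))
d=b[0]-a[0]; print("pull",d)
move_gripper(0.55)
print(move_straight(toW(q,(40,0,77)).tolist(),v=80,max_force=8))
move_gripper(0.0,70)
p=np.array(current_ee_pos()); print(toC(q,p).round(1),current_grip_width(),current_grip_force(),current_contact_force())
u=np.array([np.cos(q[2]),np.sin(q[2]),0])
move_straight((p-d*u).tolist(),v=40)
hold(.3)
print(toC(q,np.array(current_ee_pos())).round(1),current_grip_width(),current_grip_force(),current_contact_force(),current_clock())
c=capture("wrist"); im=c["color"][:,:,::-1]
P=px(c,toW(q,(a[0],61,36))).astype(int); print(P)
x0,y0=max(P[0]-100,0),max(P[1]-75,0); print(x0,y0)
cv2.imwrite("pics/w4.png",cv2.resize(im[y0:y0+150,x0:x0+200],None,fx=4,fy=4,interpolation=cv2.INTER_CUBIC))
```

```text
[-20.7  63.9  36. ] [38.5 60.3 36. ] plate left end [38.3 29.2 92. ]
pull 59.15385426635184
False
[39.6  0.1 77.6] 0.12675125264146267 68.85056376457214 [-3.5418874   2.10632837  6.38550951]
[-18.4   0.1  77.6] 0.1262233974288062 68.07688236236572 [ 7.71976038 -1.65712893 -6.72001187] 16.7667
[318 154]
218 79
```

View pics/w4.png

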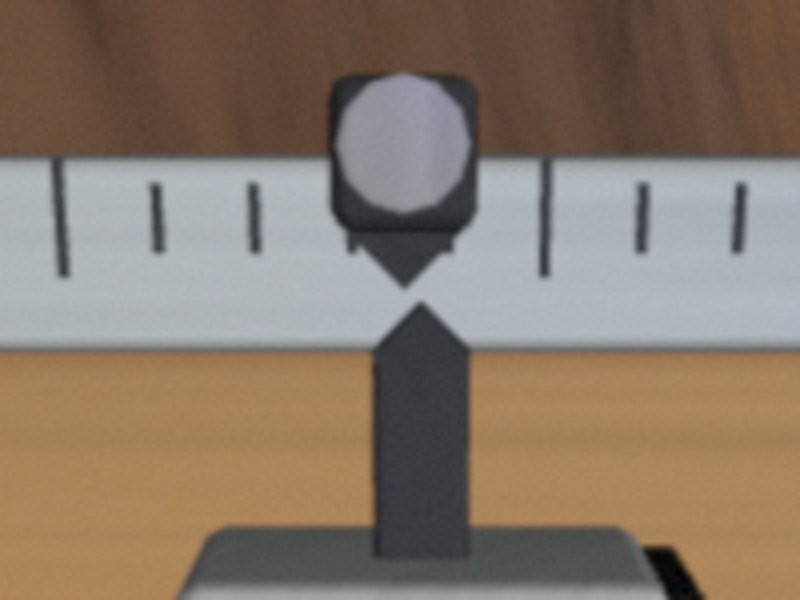

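The index tip is at (405,288) and the pointer tip at (421,302) in the crop, so the jaw is still a little short. I'll correct that.

Run:
```python
from h import *
q=np.load("qw.npy"); c=capture("wrist")
f=lambda u,v:toC(q,ray(c,u/4+218-.4,v/4+79-.4,36))
a,b=f(405,288),f(421,302); d=b[0]-a[0]; print(a,b,d)
p=np.array(current_ee_pos()); u=np.array([np.cos(q[2]),np.sin(q[2]),0])
# command relative to the last target (arm sags ~ by spring): target = present - d - lag
tgt=toW(q,(39.6-59.15-d,0.1,77.6))
move_straight(tgt.tolist(),v=20); hold(.4)
print(toC(q,p),toC(q,np.array(current_ee_pos())).round(2),current_clock(),current_contact_force())
c=capture("wrist"); im=c["color"][:,:,::-1]
cv2.imwrite("pics/w5.png",cv2.resize(im[79:229,218:418],None,fx=4,fy=4,interpolation=cv2.INTER_CUBIC))
```

```text
[-20.6884501   62.69917191  36.        ] [-19.07471908  61.31224389  36.        ] 1.6137310203277622
[-1.84243503e+01  5.56969787e-02  7.76240606e+01] [-2.000e+01  7.000e-02  7.762e+01] 17.5167 [ 6.78883213 -1.95477237 -6.84142662]
```

View pics/w5.png

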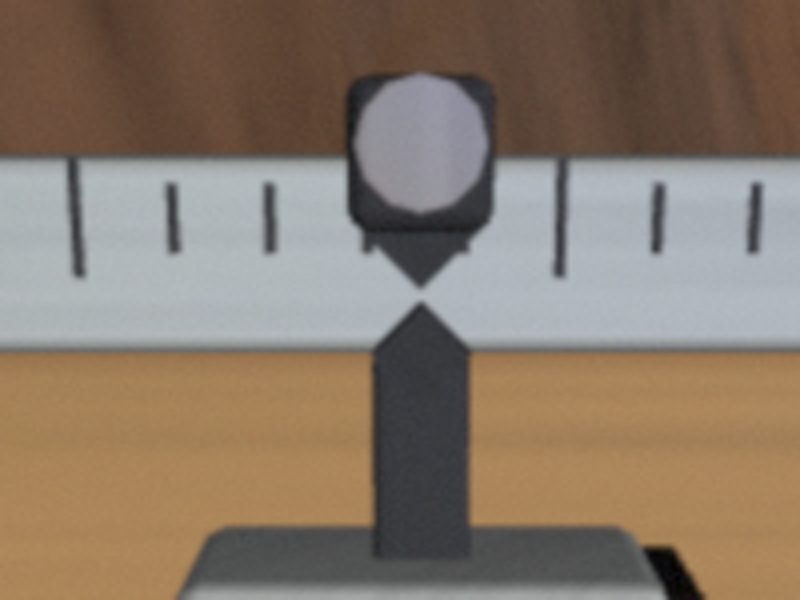

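The tips are now lined up: index at (421,288), pointer at (421,302). The arm is holding steady, so I'll hand in.

```bash
python3 -c "
from bench import *
print(current_grip_force(),current_ee_pos()); print(hand_in())"
```

```text
68.47352385520935 [537.46933383 -92.7567828   77.6178895 ]
the job is handed in; nothing more can be done
None
```

The job is handed in: the salt shaker stands upright on the bare worktop clear of the clamp, and the gripper holds the jaw open against its spring with its pointer lined up on the index block; the tin, jar and garlic were left alone.

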